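# Fit the drafting-gate winch shaft into its rope pulley

## Robot

A 6-joint arm with a two-finger parallel gripper is mounted at the origin on the work surface. World frame = base frame: x ahead of the robot, y to its left, z up, the work surface at z = 0. Lengths are in m, angles in rad, forces in N, time in s.
With the tool pointing down it reaches from about 0.375 to 0.825 m from the base axis. Payload 5.5 kg.
Tool frame: the origin (TCP) lies at the very end of the fingers, on their centre line; the grasp point (between the pads) lies ctrl.grasp_offset behind it (ctrl.grasp_offset is the distance from the TCP to the grasp point, in m); z points along the fingers, y is the line along which they close (so a half turn about z gives the same grasp; the last joint's range is limited). The gripper opens to 85 mm and grips with 20 to 120 N. Pads are 22 mm wide; open, the fingers measure 114 mm over their backs; the gripper's body (76 mm by 85 mm) begins 54 mm behind the grasp point. The pads swing forward as they close: fully open they stand 13 mm farther back than shut.
Start: joints at [-1.192, 0.314, -0.047, 1.21, 0, 1.571], TCP at [0.222, -0.557, 0.231] pointing down, gripper open.
Joint ranges: [-2.67, 2.67], [-0.69, 1.73], [-1.03, 1.25], [-2.08, 2.16], [-1.42, 1.45], [-3.14, 3.14]. Speed limits (rad/s): [2.39, 2.39, 3.01, 3.14, 3.14, 3.14].

## Interface

Orientations are given as [roll, pitch, yaw] about the fixed x, y, z axes, in that order (R = Rz(yaw) Ry(pitch) Rx(roll)).
In Python, from station import ctrl gives the robot as it stands. The module is installed in compiled form; this text tells all that it offers.
- The arm moves only by the tool step_arm, never from a script. Its argument "rows" is a list of rows, each an object of numbers: "fingers": the closure, from 0 (fully open) to 1 (shut); "x", "y", "z": the shift along the tool's x, y, z in m; "spin": the turn about the tool's z in rad. In form: [{"fingers": .., "x": .., "y": .., "z": .., "spin": ..}, ...]. A call has exactly 8 rows; each row is the pose to reach, as a shift and turn from the pose commanded when the call began, along the tool's axes at that moment; what a row does not reach only later rows make up. A row lasts 1/12 s, in which the tool goes at most 41.7 mm and 7.16 degrees, less where a joint would pass 70% of its speed; a pose out of reach is approached as far as the arm can. A call with a gripper value outside its range is refused whole. The fingers move at their own pace and stop on an object; "squeeze" is the grip in N (left out, the last holds). Time passes only in rows, so rows that repeat a pose let the fingers close, or fill a call up. It gives the time, the measured TCP pose, the force, the opening and the grip force at its end, in the units of the state.
- ctrl.get_state(): the state, without advancing time (a new reading comes with each control period).
- ctrl.snapshot(name): name is "side" or "top" or "wrist"; returns the picture (384x512x3 uint8, red, green, blue); there is no depth.
- ctrl.camera_model(name): a dict with "intrinsics" (3x3 intrinsics, pixels), "origin" and "attitude" of the camera in the world; the wrist camera has in their place "T_tool_cam" (4x4, takes a point from camera to tool coordinates, whose origin is the TCP and whose axes are the flange's). Camera axes: x right, y down, z forward; pixel columns grow to the right and rows downward; lengths in m; the calibration is good to about 2 mm. A picture is of the moment at which its call begins: read the wrist's pose just before it. camera_model takes no time and is no camera call.
- ctrl.sign_off(): hands the job in; it is judged then, once.
The state is a dict: "clock": time; "joints": joint angles; "qd": joint speeds; "effort": joint torques, N m; "position": TCP position; "tool_rot": TCP orientation; "ft_force": force on the tool from outside, world axes, zero at the start; "wrist_torque": the same for the moment, N m; "width": finger opening in m; "grasp_force": force on a finger pad.
Only numpy, scipy, OpenCV 4.12 (cv2) and the standard library are available. Lean on these libraries where they do the work, as an engineer would, in place of code of your own. Each camera call takes 0.05 s, during which the arm holds its last target. There are 200 camera calls.

## Task

Put the drafting-gate winch together on the rope pulley held in the vise: first lay the copper spacer ring flat on the pulley, round its raised spigot, and let go of it; then lower the shaft from its wooden stand through the ring into the bore, turning it until its key slips into the keyway, and keep pushing until its collar sits down on the ring. Finish still holding the shaft by its square end and pressing it firmly down (10 N or more); do not put it down or let go. Leave the other things on the bench where they lie.

Things in the scene. Friction and masses are not known exactly. Their poses are not given: they have to be found in the camera images.
- pulley: Dark iron rope pulley, 110 mm across, axis upright, clamped in the blue vise, immovable; no part of the vise is higher than its underside. Origin on its axis, 58 mm below the sheave's flat top; z up, x from the axis towards the keyway, whose side a red line on the flat top (31 to 51 mm from the axis) also marks.
- pulley_seat (a point): Point on the pulley's axis at the level of its flat top, where the spacer's underside belongs; axes as pulley (x towards the keyway). A steel spigot 37 mm across (38 over corners) rises 8 mm above it. The bore, 24 mm across, runs right through; the keyway is 8 mm wide, 17 mm deep from the axis, open at the spigot's top and full height.
- spacer: Copper-coloured spacer ring, 57 mm outside, 42 mm inside, 12 mm thick, about 0.1 kg, lying flat on the bench, to be gripped across its outside. Origin at the centre of its underside, z up. It drops over the spigot with 2 mm play all round and then stands 4 mm above it.
- shaft: Steel winch shaft, 108 mm, 0.46 kg, hanging upright in the stand. Origin: centre of the foot; z up, x towards the key. From the foot: journal 22 mm across to 55 mm (first 4 bevelled); collar 52 mm across, 55 to 63; square end 20 x 20, 63 to 108, faces square to x and y. Key: 6 mm wide, to 15 mm from the axis, 16 to 50 mm above the foot. Home: foot 43 mm below pulley_seat.
- shaft_grip (a point): Point on the shaft's axis at mid-height of the square end (85.5 mm above the foot), to be gripped from above across either pair of flats; axes as shaft. A red line on the collar's top marks the key's side. The plain foot enters the bore 16 mm before the key meets the spigot's top.
- stand: Beech block 90 x 90 x 62 mm, screwed to the bench, with a vertical through hole of 34 mm in which the shaft hangs, its collar on the block's top. Origin at the centre of its underside. The shaft must rise 55 mm to clear it.
- elastrator: Steel elastrator with green grips, about 200 mm long, lying flat, 31 mm high; origin under its pivot. Bystander.
- counter: Grey round tally counter, 46 mm across, 20 mm high; origin under its centre. Bystander.
- camkey: Brass cam-lock key, 53 mm long, 4 mm thick, lying flat; origin under the middle of its round bow. Bystander.
- torch: Ribbed aluminium torch, 150 mm long, 34 mm thick, lying along its x axis; origin under its middle. Bystander.
- tub: Open pink plastic tub of ear tags, 170 x 120 x 80 mm; origin under its centre. Bystander.
- tagtray: Open grey tray of ear tags in two compartments, 150 x 110 x 35 mm; origin under its centre. Bystander.
Mind the look-alikes: they are no part of the job. What is shaped like the shaft but blue or purple is not meant.

How it is judged:
On the way, in this order (a step that is already met when the one before it is completed fails the run):
1. the spacer lies flat on the pulley round the spigot and has been let go (horizontal distance between spacer and pulley_seat below 0.004 m and z of spacer in the frame of pulley_seat between -0.003 and 0.002 m and angle between spacer's own z axis and vertical below 0.05 rad and contact force between the fingers and spacer below 0.2 N), for 0.2 s.
2. the shaft's key is in the keyway and its collar is down on the spacer (horizontal distance between shaft and pulley_seat below 0.003 m and z of shaft in the frame of pulley_seat between -0.047 and -0.0405 m and angle between shaft's own z axis and vertical below 0.05 rad and angle between the x axis of shaft and the x axis of pulley_seat, either way round below 0.15 rad), for 0.2 s.
At the end, for the whole second after the job is handed in: Spacer flat on the pulley round the spigot (4 mm); shaft upright through it, key in keyway, collar down on the spacer (2.5 mm), still; fingers still grip it (over 3 N) and it bears on the spacer with over 9 N, its own weight (4 to 5 N) included (all of step 2 and horizontal distance between spacer and pulley_seat below 0.004 m and z of spacer in the frame of pulley_seat between -0.003 and 0.002 m and angle between spacer's own z axis and vertical below 0.05 rad and contact force between shaft and spacer above 9 N and contact force between the fingers and shaft above 3 N and linear speed of shaft below 0.01 m/s); the arm keeps its last pose, push and grip.
It fails at once if one of the bystanders (elastrator, tally counter, key, torch, tub, tray) is moved by more than 30 mm (distance of any of elastrator, counter, camkey, torch, tub, tagtray from where it was at the start of the episode above 0.03 m).
It also fails if it takes over 61 s, if anything falls off the work surface, if the arm or the gripper's body presses on something with over 40 N, if the wrist force passes 120 N, or if a joint passes its speed limit or range.

## Working session

There is one attempt and no reset: what is moved stays moved. The work goes in short steps, Python scripts to look and compute and a tool call to move; the robot and the scene stay as the last step left them, time stands still between calls to the robot, and variables do not carry over. Pictures are saved under pics/ and viewed, at most 10 in all, crops included, and the job is handed in when it is done.

Besides the shell and the picture viewer there is one more tool, called after "Emit:" as a command line: name --argument value ..., lists and objects as JSON in quotes. step_arm: Moves the arm, as the interface text tells. Its arguments: {"type":"object","properties":{"rows":{"type":"array"},"squeeze":{"type":"number"}},"required":["rows"]}

```bash
mkdir -p pics; cat > h.py <<'E'
from station import ctrl
import numpy as np, cv2
from scipy.spatial.transform import Rotation as Rn
def cam(name,st=None):
    m=ctrl.camera_model(name);K=np.array(m["intrinsics"])
    if name=="wrist":
        T=np.eye(4);T[:3,:3]=Rn.from_euler("xyz",st["tool_rot"]).as_matrix();T[:3,3]=st["position"]
        W=T@np.array(m["T_tool_cam"]);return K,W[:3,:3],W[:3,3]
    a=np.array(m["attitude"],float)
    R=a if a.shape==(3,3) else Rn.from_euler("xyz",a).as_matrix()
    return K,R,np.array(m["origin"])
def pt(c,uv,z):
    K,R,o=c;d=R@np.linalg.inv(K)@np.array([uv[0],uv[1],1.]);return o+d*(z-o[2])/d[2]
def px(c,P):
    K,R,o=c;q=K@(R.T@(np.array(P)-o));return q[:2]/q[2]
def save(im,f): cv2.imwrite("pics/"+f,im[:,:,::-1])
E
python3 - <<'E'
from h import *
st=ctrl.get_state();print(st, ctrl.grasp_offset)
for n in("top","side"):
    save(ctrl.snapshot(n),n+"0.png");print(ctrl.camera_model(n))
print(ctrl.camera_model("wrist"))
E
```

```text
{'clock': 0.0, 'joints': array([-1.19198274e+00,  3.14276441e-01, -4.80518542e-02,  1.21020870e+00,
       -1.32455961e-05,  1.57082892e+00]), 'qd': array([-0.00012699,  0.00189559,  0.00020958, -0.0003416 ,  0.00088572,
       -0.00210811]), 'effort': array([-7.03271689e-04, -5.39597118e+01,  3.39743400e+01,  1.92154746e-02,
       -2.55541936e-04, -1.08495084e-05]), 'position': array([ 0.2216757 , -0.55693324,  0.23041628]), 'tool_rot': array([-3.13985199e+00,  1.33023054e-05,  3.78781021e-01]), 'ft_force': array([ 0.13041501, -0.59485507,  1.31307277]), 'wrist_torque': array([0.02600048, 0.03367173, 0.03235455]), 'grasp_force': 0.0, 'width': 0.08549910463750031} 0.0187
{'intrinsics': array([[495.14211708,   0.        , 249.83156121],
       [  0.        , 495.14211708, 193.67156181],
       [  0.        ,   0.        ,   1.        ]]), 'origin': array([0.32193876, 0.00260131, 1.54760697]), 'attitude': array([-3.05465141,  0.00338864, -1.57129891])}
{'intrinsics': array([[380.70449495,   0.        , 253.66681435],
       [  0.        , 380.70449495, 193.26118591],
       [  0.        ,   0.        ,   1.        ]]), 'origin': array([0.2997811 , 1.13938213, 0.75830487]), 'attitude': array([-2.09373576e+00, -2.21031221e-03, -3.01040510e+00])}
{'intrinsics': array([[285.43708711,   0.        , 254.24318428],
       [  0.        , 285.43708711, 192.21216446],
       [  0.        ,   0.        ,   1.        ]]), 'T_tool_cam': array([[ 9.86037570e-04, -9.57441719e-01, -2.88624987e-01,
         7.34595545e-02],
       [ 9.99999343e-01,  1.11295226e-03, -2.75617183e-04,
         8.64032019e-04],
       [ 5.85113222e-04, -2.88624525e-01,  9.57442187e-01,
        -1.42692279e-01],
       [ 0.00000000e+00,  0.00000000e+00,  0.00000000e+00,
         1.00000000e+00]])}
```

View pics/top0.png

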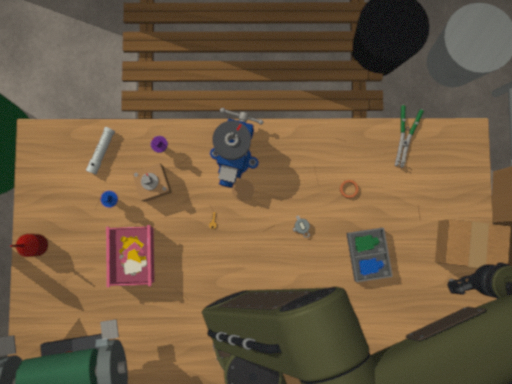

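View pics/side0.png

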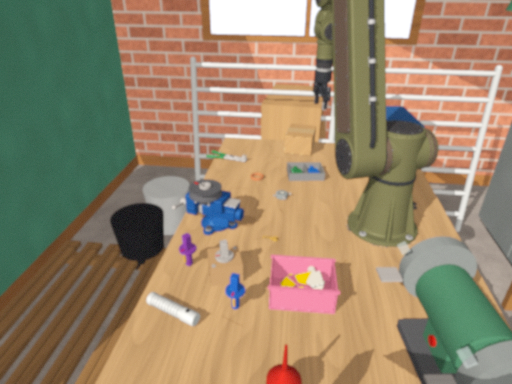

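Top view: pulley about (232,139), copper ring (349,189), grey shaft in its stand about (149,181). In the side view the pulley top is about (206,187). I'll segment these for better centres.

```bash
python3 - <<'E'
from h import *
t=cam("top");s=cam("side")
im=cv2.imread("pics/top0.png");
a=im[90:250,90:250];b=im[170:210,325:375]
A=cv2.resize(im[105:215,95:275],None,fx=4,fy=4,interpolation=cv2.INTER_CUBIC)
cv2.imwrite("pics/cropt.png",A)
hsv=cv2.cvtColor(im,cv2.COLOR_BGR2HSV)
# copper ring: compare to wood
sub=im[170:210,325:375].astype(int); 
print(im[180:200:2,349],hsv[170,330])
r=(sub[:,:,2]-sub[:,:,0]>85)
ys,xs=np.nonzero(r);print(len(xs),xs.min()+325,xs.max()+325,ys.min()+170,ys.max()+170,pt(t,((xs.min()+xs.max())/2+325,(ys.min()+ys.max())/2+170),0.008))
print("spacer",pt(t,(349,189),.012))
for z in(.1,.15,.2): print(z,pt(t,(232,139),z),px(s,pt(t,(232,139),z)))
print("shaft",pt(t,(149,181),.115))
cv2.imwrite("pics/crops.png",cv2.resize(cv2.imread("pics/side0.png")[165:265,165:265],None,fx=6,fy=6,interpolation=cv2.INTER_CUBIC))
E
```

```text
[[ 62 101 165]
 [ 48  80 125]
 [ 59  90 119]
 [ 69 106 139]
 [ 77 121 161]
 [ 80 125 165]
 [ 80 125 164]
 [ 72 110 150]
 [ 56  94 160]
 [ 52  82 118]] [ 15 132 159]
942 325 374 170 209 [ 0.46895794 -0.30336088  0.008     ]
spacer [ 0.47014107 -0.30103835  0.012     ]
0.1 [0.6107981  0.06020759 0.1       ] [203.92960901 197.78726256]
0.15 [0.60082097 0.05821788 0.15      ] [206.05707939 184.75760684]
0.2 [0.59084384 0.05622818 0.2       ] [208.26807991 171.21637215]
shaft [0.48409365 0.30108095 0.115     ]
```

View pics/cropt.png

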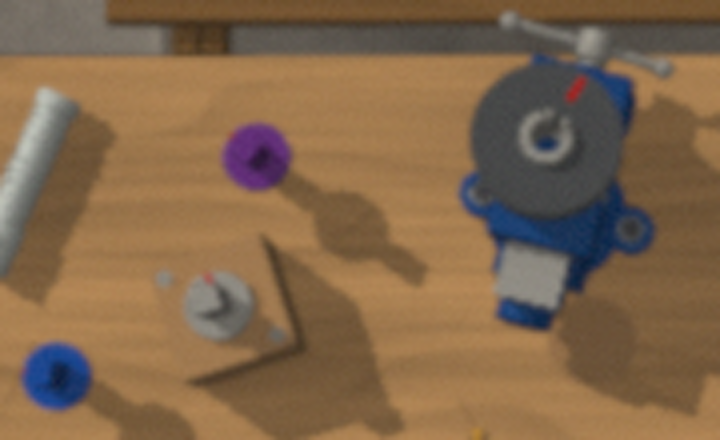

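View pics/crops.png

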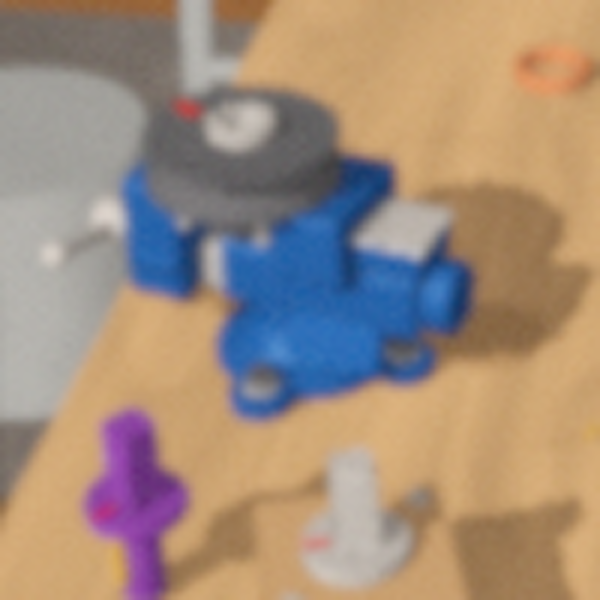

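```bash
cat >> h.py <<'E'
def go(P,yaw=None,st=None,off=0):
    "tool-axis shift from measured pose to world P (TCP), spin to yaw"
    st=st or ctrl.get_state();y=st["tool_rot"][2];d=np.array(P)-st["position"]
    R=Rn.from_euler("xyz",[np.pi,0,y]).as_matrix();o=R.T@d
    sp=0 if yaw is None else -((yaw-y+np.pi)%(2*np.pi)-np.pi)
    print("shift",o.round(4),"spin",round(sp,4),"at",st["position"].round(4),"yaw",round(y,4),"q",st["joints"].round(2))
E
python3 - <<'E'
from h import *
go([.47,-.301,.15]);go([.47,-.301,.15],0)
E
```

```text
shift [ 0.3254 -0.146   0.0805] spin 0 at [ 0.2217 -0.557   0.2305] yaw 0.3788 q [-1.19  0.31 -0.05  1.21  0.    1.57]
shift [ 0.3254 -0.146   0.0805] spin 0.3788 at [ 0.2217 -0.557   0.2305] yaw 0.3788 q [-1.19  0.31 -0.05  1.21  0.    1.57]
```

Emit:
step_arm --rows '[{"fingers": 0, "x": 0.03, "y": -0.013, "z": 0.007, "spin": 0}, {"fingers": 0, "x": 0.325, "y": -0.146, "z": 0.08, "spin": 0}, {"fingers": 0, "x": 0.325, "y": -0.146, "z": 0.08, "spin": 0}, {"fingers": 0, "x": 0.325, "y": -0.146, "z": 0.08, "spin": 0}, {"fingers": 0, "x": 0.325, "y": -0.146, "z": 0.08, "spin": 0}, {"fingers": 0, "x": 0.325, "y": -0.146, "z": 0.08, "spin": 0}, {"fingers": 0, "x": 0.325, "y": -0.146, "z": 0.08, "spin": 0}, {"fingers": 0, "x": 0.325, "y": -0.146, "z": 0.08, "spin": 0}]' --squeeze 30

```text
clock: 0.77
position: [0.4435, -0.3279, 0.1595]
tool_rot: [-3.141, 0.0, 0.379]
ft_force: [0.5, 0.1, -0.4]
width: 0.0854
grasp_force: 0.0
```

Emit:
step_arm --rows '[{"fingers": 0, "x": 0.07, "y": -0.031, "z": 0.018}, {"fingers": 0, "x": 0.07, "y": -0.031, "z": 0.018}, {"fingers": 0, "x": 0.07, "y": -0.031, "z": 0.018}, {"fingers": 0, "x": 0.07, "y": -0.031, "z": 0.018}, {"fingers": 0, "x": 0.07, "y": -0.031, "z": 0.018}, {"fingers": 0, "x": 0.07, "y": -0.031, "z": 0.018}, {"fingers": 0, "x": 0.07, "y": -0.031, "z": 0.018}, {"fingers": 0, "x": 0.07, "y": -0.031, "z": 0.018}]'

```text
validation failed for argument at $.ro...
```

```bash
python3 - <<'E'
from h import *
go([.47,-.301,.15])
E
```

```text
shift [ 0.0346 -0.0152  0.0095] spin 0 at [ 0.4435 -0.3279  0.1595] yaw 0.3786 q [-0.64  0.26 -0.28  1.03 -0.    2.13]
```

Emit:
step_arm --rows '[{"fingers": 0, "x": 0.034, "y": -0.015, "z": 0.009, "spin": 0}, {"fingers": 0, "x": 0.034, "y": -0.015, "z": 0.009, "spin": 0}, {"fingers": 0, "x": 0.034, "y": -0.015, "z": 0.009, "spin": 0}, {"fingers": 0, "x": 0.034, "y": -0.015, "z": 0.009, "spin": 0}, {"fingers": 0, "x": 0.034, "y": -0.015, "z": 0.009, "spin": 0}, {"fingers": 0, "x": 0.034, "y": -0.015, "z": 0.009, "spin": 0}, {"fingers": 0, "x": 0.034, "y": -0.015, "z": 0.009, "spin": 0}, {"fingers": 0, "x": 0.034, "y": -0.015, "z": 0.009, "spin": 0}]'

```text
clock: 1.43
position: [0.4682, -0.3041, 0.1514]
tool_rot: [3.141, -0.0, 0.377]
ft_force: [0.5, -0.3, 0.5]
width: 0.0858
grasp_force: 0.0
```

```bash
python3 - <<'E'
from h import *
st=ctrl.get_state();im=ctrl.snapshot("wrist");save(im,"w1.png")
c=cam("wrist",st);print(px(c,[.47,-.301,.012]),px(c,st["position"]))
go([.47,-.301,.15],None,st)
b=im.astype(int);m=((b[:,:,0]-b[:,:,2])>1.3*np.median((b[:,:,0]-b[:,:,2]))).astype(np.uint8)
n,l,s,ce=cv2.connectedComponentsWithStats(m)
for i in np.argsort(-s[1:,4])[:4]+1: print(s[i],ce[i])
E
```

```text
[251.22777328 178.71061991] [252.7001087  244.93256639]
shift [ 0.0028 -0.0022  0.0014] spin 0 at [ 0.4682 -0.3041  0.1514] yaw 0.3771 q [-0.58  0.28 -0.28  1.01 -0.    2.19]
[227 148  54  53 881] [253.32236095 173.83881952]
```

View pics/w1.png

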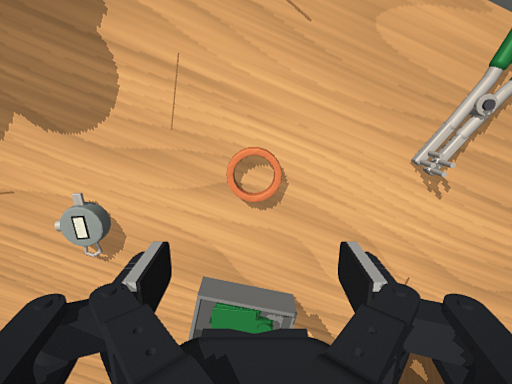

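The wrist view shows the ring at (253.5,174), 54 px across. Nothing is close beside it.

```bash
cat >> h.py <<'E'
E
python3 - <<'E'
from h import *
st=ctrl.get_state()
c=cam("wrist",st);P=pt(c,(253.6,174.2),.011);print(P, px(c,P+[.0285,0,0])-px(c,P))
P[2]=.002;go(P)
E
```

```text
[ 0.4751435  -0.30141034  0.011     ] [ 10.62089862 -26.11197902]
shift [0.0073 0.0002 0.1494] spin 0 at [ 0.4683 -0.304   0.1514] yaw 0.3774 q [-0.58  0.28 -0.28  1.01 -0.    2.19]
```

Emit:
step_arm --rows '[{"fingers": 0, "x": 0.007, "y": 0, "z": 0.02, "spin": 0}, {"fingers": 0, "x": 0.007, "y": 0, "z": 0.05, "spin": 0}, {"fingers": 0, "x": 0.007, "y": 0, "z": 0.08, "spin": 0}, {"fingers": 0, "x": 0.007, "y": 0, "z": 0.11, "spin": 0}, {"fingers": 0, "x": 0.007, "y": 0, "z": 0.135, "spin": 0}, {"fingers": 0, "x": 0.007, "y": 0, "z": 0.147, "spin": 0}, {"fingers": 0, "x": 0.007, "y": 0, "z": 0.152, "spin": 0}, {"fingers": 0, "x": 0.007, "y": 0, "z": 0.152, "spin": 0}]'

```text
clock: 2.15
position: [0.4742, -0.3003, -0.002]
tool_rot: [-3.14, 0.001, 0.378]
ft_force: [-0.1, 0.2, -0.2]
width: 0.0854
grasp_force: 0.0
```

Emit:
step_arm --rows '[{"fingers": 0.15, "x": 0, "y": 0, "z": 0, "spin": 0}, {"fingers": 0.25, "x": 0, "y": 0, "z": 0, "spin": 0}, {"fingers": 0.4, "x": 0, "y": 0, "z": 0, "spin": 0}, {"fingers": 0.5, "x": 0, "y": 0, "z": 0, "spin": 0}, {"fingers": 0.5, "x": 0, "y": 0, "z": 0, "spin": 0}, {"fingers": 0.5, "x": 0, "y": 0, "z": 0, "spin": 0}, {"fingers": 0.5, "x": 0, "y": 0, "z": 0, "spin": 0}, {"fingers": 0.5, "x": 0, "y": 0, "z": 0, "spin": 0}]' --squeeze 30

```text
clock: 2.82
position: [0.4763, -0.3014, 0.0011]
tool_rot: [3.139, -0.002, 0.379]
ft_force: [-1.4, 1.5, 6.2]
width: 0.0555
grasp_force: 30.5
```

Emit:
step_arm --rows '[{"fingers": 0.5, "x": 0, "y": 0, "z": -0.02, "spin": 0}, {"fingers": 0.5, "x": 0, "y": 0, "z": -0.055, "spin": 0}, {"fingers": 0.5, "x": 0, "y": 0, "z": -0.095, "spin": 0}, {"fingers": 0.5, "x": 0, "y": 0, "z": -0.135, "spin": 0}, {"fingers": 0.5, "x": 0, "y": 0, "z": -0.175, "spin": -0.1}, {"fingers": 0.5, "x": 0, "y": 0, "z": -0.215, "spin": -0.2}, {"fingers": 0.5, "x": 0, "y": 0, "z": -0.245, "spin": -0.31}, {"fingers": 0.5, "x": 0, "y": 0, "z": -0.25, "spin": -0.41}]'

```text
clock: 3.48
position: [0.4779, -0.3023, 0.257]
tool_rot: [3.131, -0.002, 0.794]
ft_force: [0.8, -1.2, -1.3]
width: 0.0552
grasp_force: 32.4
```

```bash
python3 - <<'E'
from h import *
go([.575,.016,.25],.99)
E
```

```text
shift [ 0.2951 -0.1538  0.007 ] spin -0.1959 at [ 0.4779 -0.3023  0.257 ] yaw 0.7941 q [-0.56  0.23 -0.1   1.23 -0.    1.78]
```

Emit:
step_arm --rows '[{"fingers": 0.5, "x": 0.02, "y": -0.01, "z": 0, "spin": -0.1}, {"fingers": 0.5, "x": 0.055, "y": -0.029, "z": 0, "spin": -0.2}, {"fingers": 0.5, "x": 0.091, "y": -0.047, "z": 0, "spin": -0.2}, {"fingers": 0.5, "x": 0.127, "y": -0.066, "z": 0, "spin": -0.2}, {"fingers": 0.5, "x": 0.163, "y": -0.085, "z": 0, "spin": -0.2}, {"fingers": 0.5, "x": 0.199, "y": -0.104, "z": 0, "spin": -0.2}, {"fingers": 0.5, "x": 0.235, "y": -0.122, "z": 0, "spin": -0.2}, {"fingers": 0.5, "x": 0.27, "y": -0.141, "z": 0, "spin": -0.2}]'

```text
clock: 4.15
position: [0.5659, -0.0077, 0.2503]
tool_rot: [3.14, -0.001, 0.989]
ft_force: [1.9, -0.6, -1.6]
width: 0.0555
grasp_force: 32.4
```

Emit:
step_arm --rows '[{"fingers": 0.5, "x": 0.025, "y": -0.013, "z": 0, "spin": 0}, {"fingers": 0.5, "x": 0.025, "y": -0.013, "z": 0, "spin": 0}, {"fingers": 0.5, "x": 0.025, "y": -0.013, "z": 0, "spin": 0}, {"fingers": 0.5, "x": 0.025, "y": -0.013, "z": 0, "spin": 0}, {"fingers": 0.5, "x": 0.025, "y": -0.013, "z": 0, "spin": 0}, {"fingers": 0.5, "x": 0.025, "y": -0.013, "z": 0, "spin": 0}, {"fingers": 0.5, "x": 0.025, "y": -0.013, "z": 0, "spin": 0}, {"fingers": 0.5, "x": 0.025, "y": -0.013, "z": 0, "spin": 0}]'

```text
clock: 4.82
position: [0.5683, 0.0174, 0.2492]
tool_rot: [3.142, 0.0, 0.987]
ft_force: [-1.0, 0.4, -1.4]
width: 0.055
grasp_force: 32.4
```

```bash
python3 - <<'E'
from h import *
st=ctrl.get_state();im=ctrl.snapshot("wrist");save(im,"w2.png")
np.save("st2.npy",st,allow_pickle=True)
c=cam("wrist",st);print(px(c,[.602,.058,.138]),px(c,st["position"]))
go([.575,.016,.25],.99,st)
E
```

```text
[260.19685795 130.80140121] [252.95652799 244.22684349]
shift [ 0.0026  0.0064 -0.0008] spin -0.0027 at [0.5683 0.0174 0.2492] yaw 0.9873 q [ 0.03  0.25 -0.09  1.23 -0.    2.18]
```

View pics/w2.png

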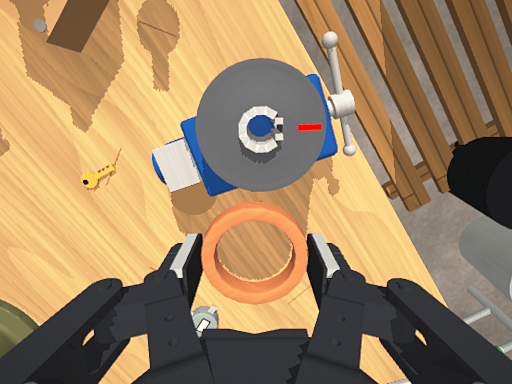

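The pulley disc is centred about (261,124) with the red line at (298–322,127). The ring is held level between the pads, about (202–308, 202–303). Next I'll fit models to the contours.

```bash
cat >> h.py <<'E'
from scipy.optimize import least_squares
A=np.linspace(0,2*np.pi,180,endpoint=False)
def circ(r,z): return np.c_[r*np.cos(A),r*np.sin(A),0*A+z]
def proj(c,P):
    K,R,o=c;q=(P-o)@R@K.T;return q[:,:2]/q[:,2:]
def fit(c,cnt,rings,p0,fixz=None):
    "rings: list of (r,z); returns origin and rms px"
    def f(p):
        P=np.array([p[0],p[1],p[2] if fixz is None else fixz])
        h=cv2.convexHull(proj(c,np.vstack([circ(r,z) for r,z in rings])+P).astype(np.float32))
        return [cv2.pointPolygonTest(h,(float(x),float(y)),True) for x,y in cnt]
    s=least_squares(f,p0,x_scale=.01,diff_step=1e-3,loss="soft_l1");return s.x,np.std(s.fun)
def biggest(m):
    m=cv2.morphologyEx(m.astype(np.uint8),cv2.MORPH_OPEN,np.ones((3,3)))
    k=max(cv2.findContours(m,cv2.RETR_EXTERNAL,cv2.CHAIN_APPROX_NONE)[0],key=cv2.contourArea)
    return cv2.convexHull(k)[:,0].astype(float)
E
python3 - <<'E'
from h import *
st=np.load("st2.npy",allow_pickle=True).item();c=cam("wrist",st)
im=cv2.imread("pics/w2.png")[:,:,::-1].astype(int);r,g,b=im[...,0],im[...,1],im[...,2]
roi=np.zeros(r.shape,bool);roi[50:198,185:335]=1
print(im[90,250],im[126,310],im[215,255])
disc=roi&(abs(r-b)<14)&(abs(r-g)<14)&(r<125)&(r>40)
h=biggest(disc);print(h.min(0),h.max(0),len(h))
print("pulley",fit(c,h,[(.055,0)],[.602,.058,.138]))
roi[:]=0;roi[195:310,190:320]=1
ring=roi&(r>150)&(r-b>r*0.5)&(g<r*.62)
h=biggest(ring);print(h.min(0),h.max(0),len(h))
p0=st["position"];print("ring",fit(c,h,[(.0285,0),(.0285,.012)],p0))
red=(r>150)&(g<60)&(b<60);ys,xs=np.nonzero(red);print("red",xs.mean(),ys.mean(),len(xs),xs.min(),xs.max())
E
```

```text
[121 120 121] [254   6   0] [252 166 100]
[197.  59.] [325. 190.] 52
pulley (array([0.6033381 , 0.05948294, 0.14280912]), np.float64(0.2430160972513751))
[214. 261.] [293. 292.] 19
ring (array([ 0.55251692, -0.00761526,  0.2008186 ]), np.float64(1.2465594379363574))
red 309.56692913385825 126.8740157480315 127 298 321
```

```bash
python3 - <<'E'
from h import *
st=np.load("st2.npy",allow_pickle=True).item();c=cam("wrist",st)
bgr=cv2.imread("pics/w2.png");hsv=cv2.cvtColor(bgr,cv2.COLOR_BGR2HSV)
for p in [(215,255),(210,240),(260,212),(250,300),(295,255),(240,255),(199,255),(320,260),(195,215)]: print(p,hsv[p])
for T in (9,10,11,12):
    m=(hsv[...,0]<=T)&(hsv[...,1]>110)&(hsv[...,2]>90);m[:196]=0;m[312:]=0;m[:,:190]=0;m[:,325:]=0
    h=biggest(m);print(T,h.min(0),h.max(0),len(h),fit(c,h,[(.0285,0),(.0285,.012)],st["position"]))
P,_=np.array([.60334,.05948,.1428]),0
q=pt(c,(309.6,126.9),P[2])-P;print("red r,yaw",np.hypot(*q[:2]),np.arctan2(q[1],q[0]))
E
```

```text
(215, 255) [ 13 154 252]
(210, 240) [ 14 149 254]
(260, 212) [ 13 156 253]
(250, 300) [ 12 158 250]
(295, 255) [ 14 147 254]
(240, 255) [ 15 135 216]
(199, 255) [ 15 132 195]
(320, 260) [ 20 118 250]
(195, 215) [164  51 106]Traceback (most recent call last):
  File "<stdin>", line 7, in <module>
  File "h.py", line 37, in biggest
    k=max(cv2.findContours(m,cv2.RETR_EXTERNAL,cv2.CHAIN_APPROX_NONE)[0],key=cv2.contourArea)
ValueError: max() iterable argument is empty
```

```bash
python3 - <<'E'
from h import *
st=np.load("st2.npy",allow_pickle=True).item();c=cam("wrist",st)
bgr=cv2.imread("pics/w2.png");hsv=cv2.cvtColor(bgr,cv2.COLOR_BGR2HSV)
P=np.array([.60334,.05948,.1428])
for S in (136,140,144):
    m=(hsv[...,0]<=14)&(hsv[...,1]>S)&(hsv[...,2]>90);m[:196]=0;m[312:]=0;m[:,:190]=0;m[:,325:]=0
    h=biggest(m);r,e=fit(c,h,[(.0285,0),(.0285,.012)],st["position"])
    print(S,h.min(0),h.max(0),len(h),r,e)
R=Rn.from_euler("xyz",st["tool_rot"]).as_matrix()
print("ring in tool",R.T@(r-st["position"]),"move",R.T@(P-r))
q=pt(c,(309.6,126.9),P[2])-P;print("red r,yaw",np.hypot(*q[:2]),np.arctan2(q[1],q[0]))
E
```

```text
136 [201. 201.] [308. 303.] 45 [0.56666609 0.01369681 0.24532237] 0.3990599572080087
140 [201. 201.] [307. 303.] 46 [0.56656597 0.01350539 0.24506907] 0.40931275748329127
144 [201. 201.] [307. 303.] 42 [0.56651628 0.01338354 0.24489999] 0.4645321541108451
ring in tool [-0.00429558  0.0007467   0.00430121] move [0.05875804 0.00532423 0.10210006]
red r,yaw 0.04173053781891095 -0.5423170987138806
```

```bash
python3 - <<'E'
from h import *
st=np.load("st2.npy",allow_pickle=True).item();c=cam("wrist",st)
bgr=cv2.imread("pics/w2.png");hsv=cv2.cvtColor(bgr,cv2.COLOR_BGR2HSV)
R=Rn.from_euler("xyz",st["tool_rot"]).as_matrix()
ex=lambda h:h+.5*(h-h.mean(0))/np.linalg.norm(h-h.mean(0),axis=1)[:,None]
m=(hsv[...,0]<=14)&(hsv[...,1]>138)&(hsv[...,2]>90);m[:196]=0;m[312:]=0;m[:,:190]=0;m[:,325:]=0
h=ex(biggest(m));rr=[(.0285,0),(.0285,.012)]
print(R.T@(fit(c,h,rr,st["position"])[0]-st["position"]))
for z in (.248,.250):
    r,e=fit(c,h,rr,st["position"],z);r[2]=z;print("ring",R.T@(r-st["position"]),e)
m=(hsv[...,1]<35)&(hsv[...,2]<128)&(hsv[...,2]>40);m[:50]=0;m[200:]=0;m[:,:185]=0;m[:,335:]=0
h=ex(biggest(m));print(h.min(0),h.max(0),fit(c,h,[(.055,0)],[.6,.06,.14]))
for z in (.139,.143,.147):
    p,e=fit(c,h,[(.055,0)],[.6,.06,.14],z);p[2]=z
    q=pt(c,(309.6,126.9),z)-p;print(z,p,e,"tool",R.T@(p-st["position"]),"red",np.hypot(*q[:2]),np.arctan2(q[1],q[0]))
E
```

```text
[-0.00335328  0.00071924  0.00268124]
ring [-0.00259539  0.00074782  0.00120119] 0.41340526209528705
ring [-0.0018044   0.00081125 -0.00079881] 0.5851258277074015
[196.50241881  58.5000555 ] [325.49741301 191.49254799] (array([0.60331996, 0.05963186, 0.14537697]), np.float64(0.2529148960995143))
0.139 [0.60417446 0.05954543 0.139     ] 0.8167614687907663 tool [0.05497686 0.00673096 0.11020132] red 0.04176313289222078 -0.5608021442812103
0.143 [0.60351858 0.05957933 0.143     ] 0.3178559410909967 tool [0.05464375 0.00616524 0.10620128] red 0.041591980625684526 -0.5462177198058452
0.147 [0.6032138  0.05966486 0.147     ] 0.2751991149126961 tool [0.05454717 0.00586408 0.10220126] red 0.04115385825876288 -0.5369214757007028
```

Emit:
step_arm --rows '[{"fingers": 0.5, "x": 0.02, "y": 0.002, "z": 0, "spin": 0}, {"fingers": 0.5, "x": 0.045, "y": 0.005, "z": 0.01, "spin": 0}, {"fingers": 0.5, "x": 0.057, "y": 0.005, "z": 0.03, "spin": 0}, {"fingers": 0.5, "x": 0.057, "y": 0.005, "z": 0.05, "spin": 0}, {"fingers": 0.5, "x": 0.057, "y": 0.005, "z": 0.07, "spin": 0}, {"fingers": 0.5, "x": 0.057, "y": 0.005, "z": 0.08, "spin": 0}, {"fingers": 0.5, "x": 0.057, "y": 0.005, "z": 0.08, "spin": 0}, {"fingers": 0.5, "x": 0.057, "y": 0.005, "z": 0.08, "spin": 0}]'

```text
clock: 5.53
position: [0.6036, 0.0629, 0.1691]
tool_rot: [-3.141, 0.001, 0.988]
ft_force: [0.7, 1.2, -1.2]
width: 0.0557
grasp_force: 32.4
```

```bash
python3 - <<'E'
from h import *
st=ctrl.get_state();im=ctrl.snapshot("wrist");save(im,"w3.png");print(st["position"],st["tool_rot"],st["ft_force"])
np.save("st3.npy",st,allow_pickle=True)
cv2.imwrite("pics/w3c.png",cv2.resize(im[170:330,150:360,::-1],None,fx=3.6,fy=3.6,interpolation=cv2.INTER_CUBIC))
E
```

```text
[0.60359025 0.06286951 0.16910639] [-3.14093616e+00  5.58681685e-04  9.88318798e-01] [ 0.66247797  1.24074886 -1.18352148]
```

View pics/w3c.png

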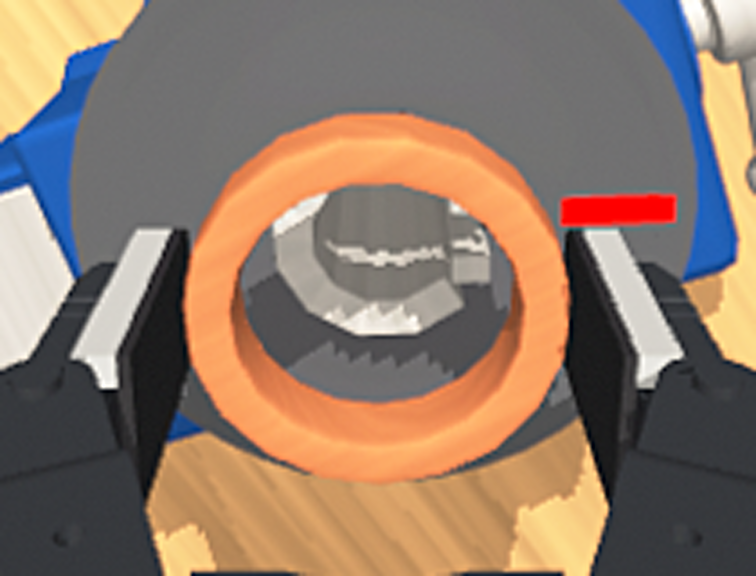

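```bash
python3 - <<'E'
from h import *
st=np.load("st3.npy",allow_pickle=True).item();c=cam("wrist",st)
R=Rn.from_euler("xyz",st["tool_rot"]).as_matrix()
im=cv2.imread("pics/w3.png");hsv=cv2.cvtColor(im,cv2.COLOR_BGR2HSV)
m=(hsv[...,0]<=14)&(hsv[...,1]>138)&(hsv[...,2]>90);m[:180]=0;m[310:]=0;m[:,:190]=0;m[:,320:]=0
h=biggest(m);h=h+.5*(h-h.mean(0))/np.linalg.norm(h-h.mean(0),axis=1)[:,None];rr=[(.0285,0),(.0285,.012)]
r,e=fit(c,h,rr,st["position"]);print("ring",r,e,R.T@(r-st["position"]))
red=(im[...,2]>150)&(im[...,1]<80)&(im[...,0]<80);ys,xs=np.nonzero(red);rc=(xs.mean(),ys.mean())
D=np.array([[72,200],[70,170],[697,190],[697,230],[80,140],[690,140],[205,430],[250,455],[520,470],[145,0],[635,20]])/3.6+[150,170]
S=np.array([[272,240],[288,290],[330,326],[390,335],[440,320]])/3.6+[150,170]
def f(p):
    z=p[2];a=[np.hypot(*(pt(c,u,z)-p)[:2])-.055 for u in D];b=[np.hypot(*(pt(c,u,z+.008)-p)[:2])-.0187 for u in S]
    return a+b
s=least_squares(f,[.6033,.0596,.145],x_scale=.01,loss="soft_l1",f_scale=.001);P=s.x;print("pulley",P,np.round(np.array(s.fun)*1e3,1))
q=pt(c,rc,P[2])-P;print("red",np.hypot(*q[:2]),np.arctan2(q[1],q[0]))
P2=np.array([.6033,.0596,.145])
print("move",R.T@(P-r),R.T@(P2-r))
E
```

```text
ring [0.60202415 0.0592285  0.16591437] 0.36962594491539086 [-0.00390033  0.00069714  0.00319373]
pulley [0.6039795  0.05955003 0.14581565] [-0.4  0.2 -0.1  0.3 -0.8 -0.4 -0.3 -0.1  3.2  0.7 -0.1  0.2  0.3  0.3
 -0.4 -0.5]
red 0.040970231039773854 -0.5321238377661391
move [0.00135536 0.00146924 0.02009701] [0.00102376 0.00087484 0.02091324]
```

Emit:
step_arm --rows '[{"fingers": 0.5, "x": 0.0013, "y": 0.0013, "z": 0, "spin": 0}, {"fingers": 0.5, "x": 0.0013, "y": 0.0013, "z": 0.003, "spin": 0}, {"fingers": 0.5, "x": 0.0013, "y": 0.0013, "z": 0.006, "spin": 0}, {"fingers": 0.5, "x": 0.0013, "y": 0.0013, "z": 0.009, "spin": 0}, {"fingers": 0.5, "x": 0.0013, "y": 0.0013, "z": 0.012, "spin": 0}, {"fingers": 0.5, "x": 0.0013, "y": 0.0013, "z": 0.015, "spin": 0}, {"fingers": 0.5, "x": 0.0013, "y": 0.0013, "z": 0.017, "spin": 0}, {"fingers": 0.5, "x": 0.0013, "y": 0.0013, "z": 0.017, "spin": 0}]'

```text
clock: 6.25
position: [0.6052, 0.0635, 0.1514]
tool_rot: [-3.141, 0.001, 0.989]
ft_force: [0.1, 0.0, -1.8]
width: 0.0554
grasp_force: 32.4
```

Emit:
step_arm --rows '[{"fingers": 0.5, "x": 0, "y": 0, "z": 0.001, "spin": 0}, {"fingers": 0.5, "x": 0, "y": 0, "z": 0.002, "spin": 0}, {"fingers": 0.5, "x": 0, "y": 0, "z": 0.003, "spin": 0}, {"fingers": 0.5, "x": 0, "y": 0, "z": 0.004, "spin": 0}, {"fingers": 0.5, "x": 0, "y": 0, "z": 0.005, "spin": 0}, {"fingers": 0.5, "x": 0, "y": 0, "z": 0.006, "spin": 0}, {"fingers": 0.5, "x": 0, "y": 0, "z": 0.006, "spin": 0}, {"fingers": 0.5, "x": 0, "y": 0, "z": 0.006, "spin": 0}]'

```text
clock: 6.92
position: [0.6056, 0.0636, 0.1461]
tool_rot: [-3.142, 0.0, 0.989]
ft_force: [-0.6, 0.6, -1.6]
width: 0.0551
grasp_force: 32.4
```

Emit:
step_arm --rows '[{"fingers": 0.5, "x": 0, "y": 0, "z": 0.001, "spin": 0}, {"fingers": 0.5, "x": 0, "y": 0, "z": 0.002, "spin": 0}, {"fingers": 0.5, "x": 0, "y": 0, "z": 0.003, "spin": 0}, {"fingers": 0.5, "x": 0, "y": 0, "z": 0.004, "spin": 0}, {"fingers": 0.5, "x": 0, "y": 0, "z": 0.004, "spin": 0}, {"fingers": 0.5, "x": 0, "y": 0, "z": 0.004, "spin": 0}, {"fingers": 0.5, "x": 0, "y": 0, "z": 0.004, "spin": 0}, {"fingers": 0.5, "x": 0, "y": 0, "z": 0.004, "spin": 0}]'

```text
clock: 7.58
position: [0.6059, 0.0636, 0.145]
tool_rot: [3.14, -0.001, 0.989]
ft_force: [-7.2, -0.3, 16.5]
width: 0.0555
grasp_force: 34.0
```

Emit:
step_arm --rows '[{"fingers": 0.5, "x": 0, "y": 0, "z": -0.0025, "spin": 0}, {"fingers": 0.5, "x": 0, "y": 0, "z": -0.0025, "spin": 0}, {"fingers": 0.3, "x": 0, "y": 0, "z": -0.0025, "spin": 0}, {"fingers": 0, "x": 0, "y": 0, "z": -0.0025, "spin": 0}, {"fingers": 0, "x": 0, "y": 0, "z": -0.0025, "spin": 0}, {"fingers": 0, "x": 0, "y": 0, "z": -0.0025, "spin": 0}, {"fingers": 0, "x": 0, "y": 0, "z": -0.01, "spin": 0}, {"fingers": 0, "x": 0, "y": 0, "z": -0.03, "spin": 0}]'

```text
clock: 8.25
position: [0.6036, 0.0634, 0.1698]
tool_rot: [-3.137, 0.003, 0.989]
ft_force: [-0.3, -0.7, 0.6]
width: 0.0855
grasp_force: 0.0
```

Emit:
step_arm --rows '[{"fingers": 0, "x": -0.005, "y": 0, "z": -0.02, "spin": 0}, {"fingers": 0, "x": -0.015, "y": 0, "z": -0.045, "spin": 0}, {"fingers": 0, "x": -0.03, "y": 0, "z": -0.07, "spin": 0}, {"fingers": 0, "x": -0.05, "y": 0, "z": -0.08, "spin": 0}, {"fingers": 0, "x": -0.05, "y": 0, "z": -0.08, "spin": 0}, {"fingers": 0, "x": -0.05, "y": 0, "z": -0.08, "spin": 0}, {"fingers": 0, "x": -0.05, "y": 0, "z": -0.08, "spin": 0}, {"fingers": 0, "x": -0.05, "y": 0, "z": -0.08, "spin": 0}]'

```text
clock: 8.92
position: [0.578, 0.0223, 0.2512]
tool_rot: [-3.14, 0.001, 0.989]
ft_force: [0.1, -1.1, -0.8]
width: 0.0851
grasp_force: 0.0
```

```bash
python3 - <<'E'
from h import *
st=ctrl.get_state();im=ctrl.snapshot("wrist");save(im,"w4.png");print(st["position"],st["tool_rot"],st["ft_force"])
np.save("st4.npy",st,allow_pickle=True)
save(cv2.resize(im[20:220,130:390],None,fx=3,fy=3,interpolation=cv2.INTER_CUBIC),"w4c.png")
yw=.28+np.pi/2
go(np.array([.484,.301,.25])-.03*np.array([np.cos(yw),np.sin(yw),0]),yw)
E
```

```text
[0.57797156 0.02228703 0.25119089] [-3.14033895e+00  5.74376897e-04  9.89261637e-01] [ 0.05582804 -1.14207955 -0.77512029]
shift [ 0.1618 -0.2088  0.001 ] spin -0.8614 at [0.5779 0.0223 0.251 ] yaw 0.9894 q [ 0.04  0.27 -0.06  1.24  0.    2.19]
```

View pics/w4c.png

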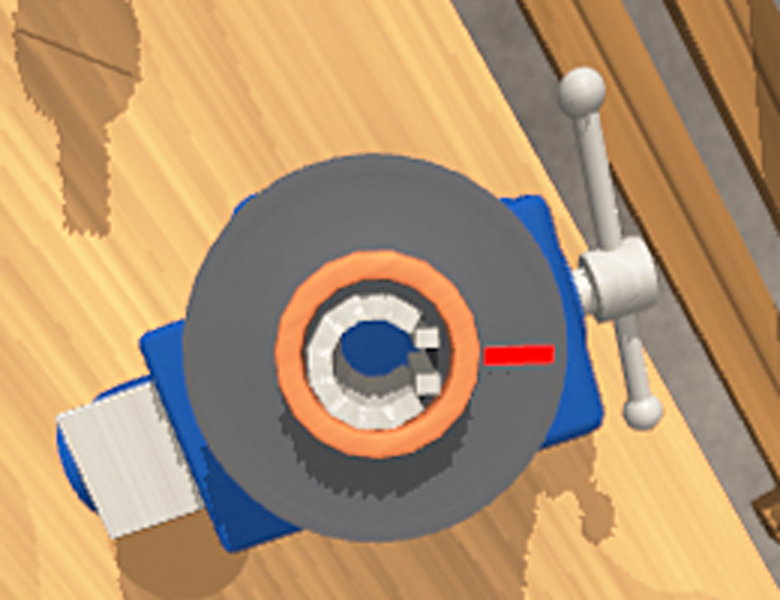

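The ring lies flat round the spigot and is released. Disc spans crop (183–567, 153–542), spigot (305–440, 293–430), red line (485–554, 355). I'll fit the pulley axis and yaw from this view, then fly to the shaft.

```bash
python3 - <<'E'
from h import *
st=np.load("st4.npy",allow_pickle=True).item();c=cam("wrist",st)
R=Rn.from_euler("xyz",st["tool_rot"]).as_matrix()
im=cv2.imread("pics/w4.png");hsv=cv2.cvtColor(im,cv2.COLOR_BGR2HSV)
ex=lambda h:h+.5*(h-h.mean(0))/np.linalg.norm(h-h.mean(0),axis=1)[:,None]
m=(hsv[...,0]<=14)&(hsv[...,1]>138)&(hsv[...,2]>90);m[:100]=0;m[175:]=0;m[:,:215]=0;m[:,294:]=0
h=ex(biggest(m));r,e=fit(c,h,[(.0285,0),(.0285,.012)],[.604,.06,.144]);print("ring",r,e)
r,e=fit(c,h,[(.0285,0),(.0285,.012)],[.604,.06,.144],.144);print("ring z.144",r,e)
m=(hsv[...,1]<35)&(hsv[...,2]<128)&(hsv[...,2]>40);m[:65]=0;m[203:]=0;m[:,:188]=0;m[:,322:]=0
h=ex(biggest(m));print(h.min(0),h.max(0),fit(c,h,[(.055,0)],[.6,.06,.145]))
p,e=fit(c,h,[(.055,0)],[.6,.06,.145],.144);p[2]=.144;print("disc z.144",p,e,"tool",R.T@(p-st["position"]))
red=(im[...,2]>150)&(im[...,1]<80)&(im[...,0]<80);ys,xs=np.nonzero(red);rc=(xs.mean(),ys.mean())
q=pt(c,rc,.144)-p;print("red",np.hypot(*q[:2]),np.arctan2(q[1],q[0]))
v=pt(c,np.array([554,354])/3+[130,20],.144)-pt(c,np.array([485,356])/3+[130,20],.144);print("redline dir",np.arctan2(v[1],v[0]))
S=np.array([[305,360],[440,360],[372,293],[372,430]])/3+[130,20]
print("spigot",[pt(c,u,.152)[:2].round(4) for u in S])
E
```

```text
ring [0.60485423 0.06074259 0.1423528 ] 0.28988243318331663
ring z.144 [0.60494252 0.06092535 0.144     ] 0.295523107698812
[190.50036482  70.5012755 ] [318.49916489 199.49881382] (array([0.60342699, 0.05973451, 0.14536981]), np.float64(0.19836612241621573))
disc z.144 [0.60343767 0.05964165 0.144     ] 0.20787959839249723 tool [0.04526456 0.0008952  0.10716387]
red 0.04103938837304446 -0.5507317660192947
redline dir -0.5516460315429758
spigot [array([0.5877, 0.0707]), array([0.6193, 0.05  ]), array([0.6133, 0.0756]), array([0.5925, 0.0439])]
```

Emit:
step_arm --rows '[{"fingers": 0, "x": 0.01, "y": -0.012, "z": 0, "spin": -0.1}, {"fingers": 0, "x": 0.033, "y": -0.042, "z": 0, "spin": -0.22}, {"fingers": 0, "x": 0.055, "y": -0.072, "z": 0, "spin": -0.34}, {"fingers": 0, "x": 0.078, "y": -0.102, "z": 0, "spin": -0.46}, {"fingers": 0, "x": 0.101, "y": -0.131, "z": 0, "spin": -0.58}, {"fingers": 0, "x": 0.124, "y": -0.16, "z": 0, "spin": -0.7}, {"fingers": 0, "x": 0.146, "y": -0.189, "z": 0, "spin": -0.8}, {"fingers": 0, "x": 0.162, "y": -0.208, "z": 0, "spin": -0.86}]'

```text
clock: 9.63
position: [0.4917, 0.2746, 0.2512]
tool_rot: [-3.14, -0.001, 1.856]
ft_force: [0.3, 0.7, 0.5]
width: 0.0855
grasp_force: 0.0
```

Emit:
step_arm --rows '[{"fingers": 0, "x": 0, "y": 0, "z": 0, "spin": 0}, {"fingers": 0, "x": 0, "y": 0, "z": 0, "spin": 0}, {"fingers": 0, "x": 0, "y": 0, "z": 0, "spin": 0}, {"fingers": 0, "x": 0, "y": 0, "z": 0, "spin": 0}, {"fingers": 0, "x": 0, "y": 0, "z": 0, "spin": 0}, {"fingers": 0, "x": 0, "y": 0, "z": 0, "spin": 0}, {"fingers": 0, "x": 0, "y": 0, "z": 0, "spin": 0}, {"fingers": 0, "x": 0, "y": 0, "z": 0, "spin": 0}]'

```text
clock: 10.3
position: [0.4937, 0.2709, 0.2522]
tool_rot: [3.141, -0.0, 1.848]
ft_force: [-0.3, -0.6, 0.8]
width: 0.0851
grasp_force: 0.0
```

```bash
python3 - <<'E'
from h import *
st=ctrl.get_state();im=ctrl.snapshot("wrist");save(im,"w5.png");print(st["position"],st["tool_rot"],st["joints"].round(2))
np.save("st5.npy",st,allow_pickle=True)
c=cam("wrist",st);u=px(c,[.484,.301,.09]);print(u)
x,y=int(u[0])-100,max(0,int(u[1])-80)
save(cv2.resize(im[y:y+160,x:x+200],None,fx=3.7,fy=3.7,interpolation=cv2.INTER_CUBIC),"w5c.png");print(x,y)
E
```

```text
[0.49373369 0.27094181 0.25218381] [ 3.14148628e+00 -5.92501571e-05  1.84765656e+00] [ 0.5   0.24 -0.1   1.23  0.    1.8 ]
[253.12435277 146.68511859]
153 66
```

View pics/w5c.png

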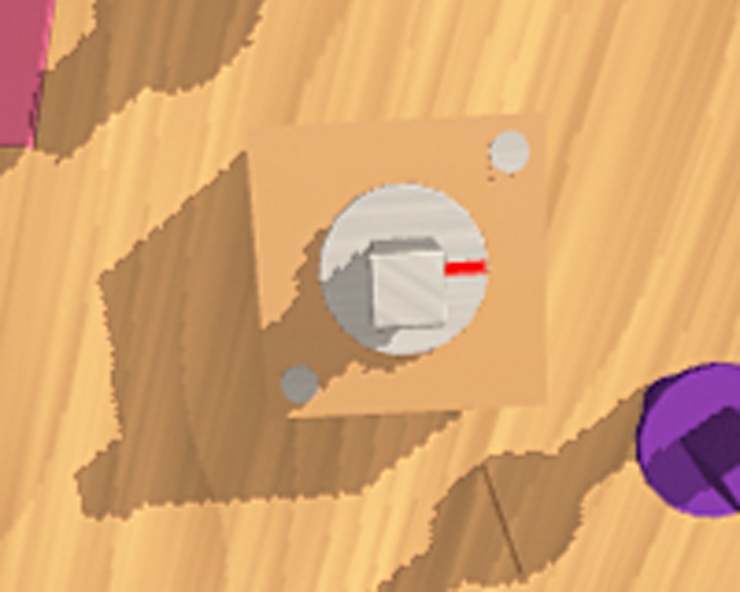

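The square top has crop corners (370,256), (443,250), (446,322), (375,328). The collar circle spans (320–488, 184–355) and the red line runs (445,270)→(487,266).

```bash
python3 - <<'E'
from h import *
st=np.load("st5.npy",allow_pickle=True).item();c=cam("wrist",st)
g=lambda p,z:pt(c,np.array(p)/3.7+[153,66],z)
C=np.array([g(p,.115) for p in [(370,256),(443,250),(446,322),(375,328)]])
print("top",C.mean(0),"sides",[np.linalg.norm(C[i]-C[i-1]).round(4) for i in range(4)])
an=lambda v:np.arctan2(v[1],v[0]).round(3)
print("key yaw",an(C[1]-C[0]),an(C[2]-C[3]),an(C[3]-C[0])+np.pi/2-0,an(C[0]-C[3])-np.pi/2,an(C[1]-C[2])-np.pi/2)
E4=np.array([g(p,.070) for p in [(320,269.5),(488,269.5),(404,184),(404,355)]]);print("collar",E4[:2].mean(0),E4[2:].mean(0),np.linalg.norm(E4[0]-E4[1]),np.linalg.norm(E4[2]-E4[3]))
v=g((487,266),.07)-g((445,270),.07);print("red",an(v),np.linalg.norm(v),an(g((466,268),.07)-E4.mean(0)))
P=(C.mean(0)+E4.mean(0))/2;P[2]=.0945;print(P)
for k in (.25,.28,.3):go(P-[0,0,.0187],k+np.pi/2)
E
```

```text
top [0.49215757 0.30932534 0.115     ] sides [np.float64(0.0189), np.float64(0.0191), np.float64(0.0189), np.float64(0.0189)]
key yaw 0.359 0.363 0.3467963267948966 0.34720367320510337 0.33920367320510336
collar [0.49205705 0.30965361 0.07      ] [0.49222483 0.30908593 0.07      ] 0.051089159965598735 0.05143814387916778
red 0.372 0.01279317771277905 0.318
[0.49214926 0.30934756 0.0945    ]
shift [0.0372 0.009  0.1764] spin 0.0271 at [0.4937 0.2711 0.2522] yaw 1.8479 q [ 0.5   0.24 -0.1   1.23  0.    1.8 ]
shift [0.0372 0.009  0.1764] spin -0.0029 at [0.4937 0.2711 0.2522] yaw 1.8479 q [ 0.5   0.24 -0.1   1.23  0.    1.8 ]
shift [0.0372 0.009  0.1764] spin -0.0229 at [0.4937 0.2711 0.2522] yaw 1.8479 q [ 0.5   0.24 -0.1   1.23  0.    1.8 ]
```

Emit:
step_arm --rows '[{"fingers": 0, "x": 0.02, "y": 0.005, "z": 0.015, "spin": -0.073}, {"fingers": 0, "x": 0.037, "y": 0.009, "z": 0.04, "spin": -0.073}, {"fingers": 0, "x": 0.037, "y": 0.009, "z": 0.07, "spin": -0.073}, {"fingers": 0, "x": 0.037, "y": 0.009, "z": 0.1, "spin": -0.073}, {"fingers": 0, "x": 0.037, "y": 0.009, "z": 0.13, "spin": -0.073}, {"fingers": 0, "x": 0.037, "y": 0.009, "z": 0.155, "spin": -0.073}, {"fingers": 0, "x": 0.037, "y": 0.009, "z": 0.17, "spin": -0.073}, {"fingers": 0, "x": 0.037, "y": 0.009, "z": 0.176, "spin": -0.073}]'

```text
clock: 11.02
position: [0.4902, 0.3083, 0.0732]
tool_rot: [-3.137, 0.001, 1.922]
ft_force: [-1.2, -0.7, 0.4]
width: 0.0851
grasp_force: 0.0
```

Emit:
step_arm --rows '[{"fingers": 0.2, "x": 0, "y": 0, "z": 0, "spin": 0}, {"fingers": 0.4, "x": 0, "y": 0, "z": 0, "spin": 0}, {"fingers": 0.6, "x": 0, "y": 0, "z": 0, "spin": 0}, {"fingers": 0.7, "x": 0, "y": 0, "z": 0, "spin": 0}, {"fingers": 0.75, "x": 0, "y": 0, "z": 0, "spin": 0}, {"fingers": 0.9, "x": 0, "y": 0, "z": 0, "spin": 0}, {"fingers": 0.9, "x": 0, "y": 0, "z": 0, "spin": 0}, {"fingers": 0.9, "x": 0, "y": 0, "z": 0, "spin": 0}]' --squeeze 60

```text
clock: 11.68
position: [0.4926, 0.3099, 0.0773]
tool_rot: [3.14, -0.0, 1.922]
ft_force: [-1.6, -1.2, 6.0]
width: 0.0194
grasp_force: 60.1
```

Emit:
step_arm --rows '[{"fingers": 0.9, "x": 0, "y": 0, "z": -0.005, "spin": 0}, {"fingers": 0.9, "x": 0, "y": 0, "z": -0.025, "spin": 0}, {"fingers": 0.9, "x": 0, "y": 0, "z": -0.055, "spin": 0}, {"fingers": 0.9, "x": 0, "y": 0, "z": -0.09, "spin": 0}, {"fingers": 0.9, "x": 0, "y": 0, "z": -0.125, "spin": 0}, {"fingers": 0.9, "x": 0, "y": 0, "z": -0.155, "spin": 0}, {"fingers": 0.9, "x": 0, "y": 0, "z": -0.178, "spin": 0}, {"fingers": 0.9, "x": 0, "y": 0, "z": -0.185, "spin": 0}]'

```text
clock: 12.35
position: [0.4932, 0.3103, 0.2653]
tool_rot: [3.136, -0.001, 1.922]
ft_force: [0.6, 0.9, -2.8]
width: 0.0192
grasp_force: 59.6
```

```bash
python3 - <<'E'
from h import *
y=-.551+np.pi/2
go(np.array([.6034,.0597,.262])-.045*np.array([np.cos(y),np.sin(y),0]),y)
E
```

```text
shift [-0.3011 -0.018   0.0033] spin 0.9021 at [0.4932 0.3103 0.2653] yaw 1.9218 q [ 0.56  0.27 -0.03  1.27 -0.    1.78]
```

Emit:
step_arm --rows '[{"fingers": 0.9, "x": -0.02, "y": -0.001, "z": 0, "spin": 0.1}, {"fingers": 0.9, "x": -0.055, "y": -0.003, "z": 0, "spin": 0.21}, {"fingers": 0.9, "x": -0.095, "y": -0.006, "z": 0, "spin": 0.33}, {"fingers": 0.9, "x": -0.135, "y": -0.008, "z": 0, "spin": 0.45}, {"fingers": 0.9, "x": -0.175, "y": -0.01, "z": 0, "spin": 0.57}, {"fingers": 0.9, "x": -0.215, "y": -0.013, "z": 0, "spin": 0.69}, {"fingers": 0.9, "x": -0.255, "y": -0.015, "z": 0, "spin": 0.8}, {"fingers": 0.9, "x": -0.285, "y": -0.017, "z": 0, "spin": 0.9}]'

```text
clock: 13.02
position: [0.5736, 0.0329, 0.2593]
tool_rot: [-3.14, 0.002, 1.015]
ft_force: [0.4, 0.9, -3.8]
width: 0.0193
grasp_force: 59.4
```

```bash
python3 - <<'E'
from h import *
y=-.551+np.pi/2
go(np.array([.6034,.0597,.262])-.045*np.array([np.cos(y),np.sin(y),0]),y)
E
```

```text
shift [-0.0065  0.0114 -0.0027] spin -0.0049 at [0.5736 0.0329 0.2593] yaw 1.0149 q [ 0.06  0.26 -0.06  1.26 -0.    2.18]
```

Emit:
step_arm --rows '[{"fingers": 0.9, "x": -0.003, "y": 0.005, "z": -0.003, "spin": -0.005}, {"fingers": 0.9, "x": -0.007, "y": 0.011, "z": -0.003, "spin": -0.005}, {"fingers": 0.9, "x": -0.007, "y": 0.011, "z": -0.003, "spin": -0.005}, {"fingers": 0.9, "x": -0.007, "y": 0.011, "z": -0.003, "spin": -0.005}, {"fingers": 0.9, "x": -0.007, "y": 0.011, "z": -0.003, "spin": -0.005}, {"fingers": 0.9, "x": -0.007, "y": 0.011, "z": -0.003, "spin": -0.005}, {"fingers": 0.9, "x": -0.007, "y": 0.011, "z": -0.003, "spin": -0.005}, {"fingers": 0.9, "x": -0.007, "y": 0.011, "z": -0.003, "spin": -0.005}]'

```text
clock: 13.68
position: [0.5796, 0.0252, 0.2641]
tool_rot: [-3.142, -0.0, 1.028]
ft_force: [0.9, -0.5, -4.4]
width: 0.0192
grasp_force: 59.6
```

```bash
python3 - <<'E'
from h import *
st=ctrl.get_state();im=ctrl.snapshot("wrist");save(im,"w6.png");print(st["position"],st["tool_rot"],st["ft_force"])
np.save("st6.npy",st,allow_pickle=True);save(ctrl.snapshot("side"),"side6.png")
save(cv2.resize(im[50:330,130:390],None,fx=2.14,fy=2.14,interpolation=cv2.INTER_CUBIC),"w6c.png")
E
```

```text
[0.57955514 0.02515397 0.26414791] [-3.14155409e+00 -7.54012032e-05  1.02815575e+00] [ 0.85881465 -0.48110528 -4.39332754]
```

View pics/w6c.png

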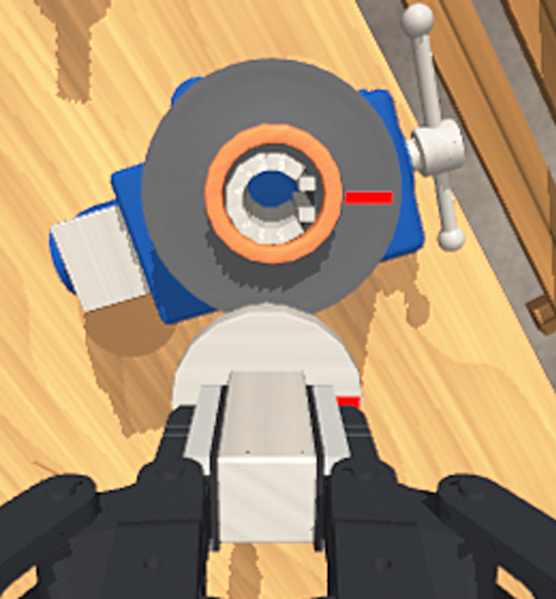

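The view shows the shaft held square. The collar arc spans crop (174–361) with its top at (268,305), the square top corners are (218–314, 458–541), and the pulley is clear ahead. I'll fit the collar in hand and the pulley from the same frame.

```bash
python3 - <<'E'
from h import *
st=np.load("st6.npy",allow_pickle=True).item();c=cam("wrist",st);T0=st["position"]
R=Rn.from_euler("xyz",st["tool_rot"]).as_matrix();tl=lambda p:(R.T@(np.array(p)-T0)).round(4)
im=cv2.imread("pics/w6.png");hsv=cv2.cvtColor(im,cv2.COLOR_BGR2HSV)
ex=lambda h:h+.5*(h-h.mean(0))/np.linalg.norm(h-h.mean(0),axis=1)[:,None]
m=(hsv[...,1]<45)&(hsv[...,2]>135);m[:185]=0;m[243:]=0;m[:,:205]=0;m[:,305:]=0
h=biggest(m);print(h.min(0),h.max(0));h=h[h[:,1]<225];cen=np.array([255,245.]);h=h+.5*(h-cen)/np.linalg.norm(h-cen,axis=1)[:,None];print(h.round(0).tolist())
rr=[(.026,0),(.026,-.008)]
for dz in (-.005,-.007,-.009):
    p,e=fit(c,h,rr,T0,T0[2]+dz);p[2]=T0[2]+dz;print("collar",tl(p),e)
p,e=fit(c,h,rr,T0+[0,0,-.007]);print("collar free",tl(p),e)
C=[pt(c,np.array(u)/2.14+[130,50],T0[2]+.038) for u in [(218,458),(314,458),(314,541),(220,541)]]
print("sq",tl(np.mean(C,0)),[np.linalg.norm(C[i]-C[i-1]).round(4) for i in range(4)])
m=(hsv[...,1]<35)&(hsv[...,2]<128)&(hsv[...,2]>40);m[:70]=0;m[190:]=0;m[:,:190]=0;m[:,320:]=0
h=biggest(m);cen=h.mean(0);h=h[h[:,1]<188];h=ex(h);print(h.min(0),h.max(0))
p,e=fit(c,h,[(.055,0)],[.6,.06,.145]);print("disc free",p,tl(p),e)
p,e=fit(c,h,[(.055,0)],[.6,.06,.145],.1445);p[2]=.1445;print("disc",p,tl(p),e)
red=(im[...,2]>150)&(im[...,1]<80)&(im[...,0]<80);red[180:]=0;ys,xs=np.nonzero(red)
q=pt(c,(xs.mean(),ys.mean()),.1445)-p;print("red",np.hypot(*q[:2]),np.arctan2(q[1],q[0]))
E
```

```text
[210. 191.] [298. 242.]
[[256.0, 191.0], [263.0, 192.0], [274.0, 196.0], [277.0, 198.0], [288.0, 207.0], [294.0, 217.0], [295.0, 219.0], [212.0, 223.0], [213.0, 220.0], [218.0, 211.0], [220.0, 208.0], [222.0, 206.0], [231.0, 198.0], [240.0, 194.0], [246.0, 192.0], [253.0, 191.0]]
collar [0.0007 0.0008 0.005 ] 0.4518411168044177
collar [0.0002 0.0007 0.007 ] 0.3520676137852493
collar [-0.0003  0.0007  0.009 ] 0.3211680866578685
collar free [-0.0002  0.0007  0.0087] 0.3200519529486444
sq [ 0.0008  0.0008 -0.038 ] [np.float64(0.019), np.float64(0.0186), np.float64(0.019), np.float64(0.019)]
[195.51815797  77.50152708] [316.49265352 186.44110067]
disc free [0.6033373  0.05976082 0.14506119] [0.0419 0.0025 0.1191] 0.24706089850636484
disc [0.60336535 0.05978627 0.1445    ] [0.0419 0.0025 0.1197] 0.25398698247635126
red 0.041485879897533516 -0.5455313743580675
```

Emit:
step_arm --rows '[{"fingers": 0.9, "x": 0.015, "y": 0.001, "z": 0, "spin": 0.005}, {"fingers": 0.9, "x": 0.03, "y": 0.0018, "z": 0, "spin": 0.005}, {"fingers": 0.9, "x": 0.038, "y": 0.0018, "z": 0.002, "spin": 0.005}, {"fingers": 0.9, "x": 0.0412, "y": 0.0018, "z": 0.01, "spin": 0.005}, {"fingers": 0.9, "x": 0.0412, "y": 0.0018, "z": 0.02, "spin": 0.005}, {"fingers": 0.9, "x": 0.0412, "y": 0.0018, "z": 0.029, "spin": 0.005}, {"fingers": 0.9, "x": 0.0412, "y": 0.0018, "z": 0.029, "spin": 0.005}, {"fingers": 0.9, "x": 0.0412, "y": 0.0018, "z": 0.029, "spin": 0.005}]'

```text
clock: 14.45
position: [0.6014, 0.0581, 0.2338]
tool_rot: [-3.139, 0.002, 1.021]
ft_force: [-0.1, -0.7, -4.7]
width: 0.0197
grasp_force: 59.5
```

```bash
python3 - <<'E'
from h import *
st=ctrl.get_state();y=1.023
# want TCP = pulley - shaft-in-tool (x .0003, y .0007)
t=np.array([.60335,.05977,st["position"][2]])-(Rn.from_euler("xyz",[np.pi,0,y]).as_matrix()@[.0003,.0007,0])
print(t);go(t,y,st)
E
```

```text
[0.60259619 0.05987846 0.23375015]
shift [0.0021 0.0001 0.    ] spin -0.0017 at [0.6014 0.0581 0.2338] yaw 1.0213 q [ 0.1   0.32 -0.03  1.22 -0.    2.22]
```

Emit:
step_arm --rows '[{"fingers": 0.9, "x": 0.0008, "y": 0, "z": 0, "spin": 0}, {"fingers": 0.9, "x": 0.0008, "y": 0, "z": 0.002, "spin": 0}, {"fingers": 0.9, "x": 0.0008, "y": 0, "z": 0.004, "spin": 0}, {"fingers": 0.9, "x": 0.0008, "y": 0, "z": 0.006, "spin": 0}, {"fingers": 0.9, "x": 0.0008, "y": 0, "z": 0.008, "spin": 0}, {"fingers": 0.9, "x": 0.0008, "y": 0, "z": 0.01, "spin": 0}, {"fingers": 0.9, "x": 0.0008, "y": 0, "z": 0.01, "spin": 0}, {"fingers": 0.9, "x": 0.0008, "y": 0, "z": 0.01, "spin": 0}]'

```text
clock: 15.12
position: [0.6029, 0.0594, 0.2249]
tool_rot: [-3.141, 0.0, 1.022]
ft_force: [-0.6, -0.1, -4.3]
width: 0.0194
grasp_force: 59.6
```

```bash
python3 - <<'E'
from h import *
st=ctrl.get_state();go([.6026,.0599,st["position"][2]],1.023,st);print(st["ft_force"].round(1))
E
```

```text
shift [ 0.0003 -0.0005 -0.    ] spin -0.0012 at [0.6029 0.0594 0.2249] yaw 1.0218 q [ 0.1   0.33 -0.04  1.2   0.    2.22]
[-0.6 -0.1 -4.3]
```

Emit:
step_arm --rows '[{"fingers": 0.9, "x": 0, "y": 0, "z": 0.001, "spin": 0}, {"fingers": 0.9, "x": 0, "y": 0, "z": 0.002, "spin": 0}, {"fingers": 0.9, "x": 0, "y": 0, "z": 0.003, "spin": 0}, {"fingers": 0.9, "x": 0, "y": 0, "z": 0.0045, "spin": 0}, {"fingers": 0.9, "x": 0, "y": 0, "z": 0.006, "spin": 0}, {"fingers": 0.9, "x": 0, "y": 0, "z": 0.0075, "spin": 0}, {"fingers": 0.9, "x": 0, "y": 0, "z": 0.008, "spin": 0}, {"fingers": 0.9, "x": 0, "y": 0, "z": 0.008, "spin": 0}]'

```text
clock: 15.78
position: [0.6029, 0.0593, 0.2169]
tool_rot: [-3.141, 0.0, 1.022]
ft_force: [-0.1, 0.8, -3.2]
width: 0.0192
grasp_force: 59.6
```

Emit:
step_arm --rows '[{"fingers": 0.9, "x": 0, "y": 0, "z": 0.001, "spin": 0}, {"fingers": 0.9, "x": 0, "y": 0, "z": 0.0025, "spin": 0}, {"fingers": 0.9, "x": 0, "y": 0, "z": 0.004, "spin": 0}, {"fingers": 0.9, "x": 0, "y": 0, "z": 0.0055, "spin": 0}, {"fingers": 0.9, "x": 0, "y": 0, "z": 0.007, "spin": 0}, {"fingers": 0.9, "x": 0, "y": 0, "z": 0.008, "spin": 0}, {"fingers": 0.9, "x": 0, "y": 0, "z": 0.008, "spin": 0}, {"fingers": 0.9, "x": 0, "y": 0, "z": 0.008, "spin": 0}]'

```text
clock: 16.45
position: [0.6029, 0.0594, 0.209]
tool_rot: [-3.141, 0.0, 1.022]
ft_force: [-0.6, 0.3, -3.6]
width: 0.0195
grasp_force: 59.6
```

Emit:
step_arm --rows '[{"fingers": 0.9, "x": 0, "y": 0, "z": 0.001, "spin": 0}, {"fingers": 0.9, "x": 0, "y": 0, "z": 0.002, "spin": 0}, {"fingers": 0.9, "x": 0, "y": 0, "z": 0.003, "spin": 0}, {"fingers": 0.9, "x": 0, "y": 0, "z": 0.004, "spin": 0}, {"fingers": 0.9, "x": 0, "y": 0, "z": 0.005, "spin": 0}, {"fingers": 0.9, "x": 0, "y": 0, "z": 0.006, "spin": 0}, {"fingers": 0.9, "x": 0, "y": 0, "z": 0.006, "spin": 0}, {"fingers": 0.9, "x": 0, "y": 0, "z": 0.006, "spin": 0}]'

```text
clock: 17.12
position: [0.6029, 0.0593, 0.203]
tool_rot: [-3.141, 0.0, 1.022]
ft_force: [-0.3, 0.8, -4.0]
width: 0.0193
grasp_force: 59.6
```

Emit:
step_arm --rows '[{"fingers": 0.9, "x": 0, "y": 0, "z": 0.002, "spin": 0}, {"fingers": 0.9, "x": 0, "y": 0, "z": 0.004, "spin": 0}, {"fingers": 0.9, "x": 0, "y": 0, "z": 0.006, "spin": 0}, {"fingers": 0.9, "x": 0, "y": 0, "z": 0.008, "spin": 0}, {"fingers": 0.9, "x": 0, "y": 0, "z": 0.01, "spin": 0}, {"fingers": 0.9, "x": 0, "y": 0, "z": 0.012, "spin": 0}, {"fingers": 0.9, "x": 0, "y": 0, "z": 0.012, "spin": 0}, {"fingers": 0.9, "x": 0, "y": 0, "z": 0.012, "spin": 0}]'

```text
clock: 17.78
position: [0.6029, 0.0593, 0.1909]
tool_rot: [-3.141, 0.0, 1.022]
ft_force: [0.6, 0.0, -4.7]
width: 0.0192
grasp_force: 59.6
```

Emit:
step_arm --rows '[{"fingers": 0.9, "x": 0, "y": 0, "z": 0.002, "spin": 0}, {"fingers": 0.9, "x": 0, "y": 0, "z": 0.004, "spin": 0}, {"fingers": 0.9, "x": 0, "y": 0, "z": 0.006, "spin": 0}, {"fingers": 0.9, "x": 0, "y": 0, "z": 0.008, "spin": 0}, {"fingers": 0.9, "x": 0, "y": 0, "z": 0.01, "spin": 0}, {"fingers": 0.9, "x": 0, "y": 0, "z": 0.012, "spin": 0}, {"fingers": 0.9, "x": 0, "y": 0, "z": 0.012, "spin": 0}, {"fingers": 0.9, "x": 0, "y": 0, "z": 0.012, "spin": 0}]'

```text
clock: 18.45
position: [0.6029, 0.0594, 0.1789]
tool_rot: [-3.141, 0.0, 1.022]
ft_force: [-0.0, -0.1, -5.3]
width: 0.0191
grasp_force: 59.6
```

Sliding freely with no contact; foot at about 0.1086. About 7 mm remain.

Emit:
step_arm --rows '[{"fingers": 0.9, "x": 0, "y": 0, "z": 0.001, "spin": 0}, {"fingers": 0.9, "x": 0, "y": 0, "z": 0.002, "spin": 0}, {"fingers": 0.9, "x": 0, "y": 0, "z": 0.003, "spin": 0}, {"fingers": 0.9, "x": 0, "y": 0, "z": 0.004, "spin": 0}, {"fingers": 0.9, "x": 0, "y": 0, "z": 0.005, "spin": 0}, {"fingers": 0.9, "x": 0, "y": 0, "z": 0.006, "spin": 0}, {"fingers": 0.9, "x": 0, "y": 0, "z": 0.007, "spin": 0}, {"fingers": 0.9, "x": 0, "y": 0, "z": 0.007, "spin": 0}]' --squeeze 90

```text
clock: 19.12
position: [0.6029, 0.0593, 0.1718]
tool_rot: [-3.141, 0.0, 1.022]
ft_force: [-0.0, 0.6, -4.4]
width: 0.019
grasp_force: 89.3
```

Emit:
step_arm --rows '[{"fingers": 0.9, "x": 0, "y": 0, "z": 0.0005, "spin": 0}, {"fingers": 0.9, "x": 0, "y": 0, "z": 0.001, "spin": 0}, {"fingers": 0.9, "x": 0, "y": 0, "z": 0.0015, "spin": 0}, {"fingers": 0.9, "x": 0, "y": 0, "z": 0.002, "spin": 0}, {"fingers": 0.9, "x": 0, "y": 0, "z": 0.0025, "spin": 0}, {"fingers": 0.9, "x": 0, "y": 0, "z": 0.003, "spin": 0}, {"fingers": 0.9, "x": 0, "y": 0, "z": 0.003, "spin": 0}, {"fingers": 0.9, "x": 0, "y": 0, "z": 0.003, "spin": 0}]'

```text
clock: 19.78
position: [0.6031, 0.0594, 0.1714]
tool_rot: [3.14, -0.001, 1.022]
ft_force: [-6.2, 0.2, 11.4]
width: 0.019
grasp_force: 91.9
```

Emit:
step_arm --rows '[{"fingers": 0.9, "x": 0, "y": 0, "z": 0.0005, "spin": 0}, {"fingers": 0.9, "x": 0, "y": 0, "z": 0.001, "spin": 0}, {"fingers": 0.9, "x": 0, "y": 0, "z": 0.001, "spin": 0}, {"fingers": 0.9, "x": 0, "y": 0, "z": 0.001, "spin": 0}, {"fingers": 0.9, "x": 0, "y": 0, "z": 0.001, "spin": 0}, {"fingers": 0.9, "x": 0, "y": 0, "z": 0.001, "spin": 0}, {"fingers": 0.9, "x": 0, "y": 0, "z": 0.001, "spin": 0}, {"fingers": 0.9, "x": 0, "y": 0, "z": 0.001, "spin": 0}]'

```text
clock: 20.45
position: [0.6031, 0.0594, 0.1714]
tool_rot: [3.14, -0.001, 1.022]
ft_force: [-8.3, 0.0, 17.2]
width: 0.0194
grasp_force: 92.7
```

```bash
python3 - <<'E'
from h import *
st=ctrl.get_state();print(st["position"],st["ft_force"],st["grasp_force"],np.abs(st["qd"]).max())
im=ctrl.snapshot("wrist");save(im,"w7.png");c=cam("wrist",st);T0=st["position"]
# copper visible / collar contour height check: bottom of collar vs ring
hsv=cv2.cvtColor(im,cv2.COLOR_RGB2HSV)
m=(hsv[...,0]<=14)&(hsv[...,1]>138)&(hsv[...,2]>60);m[:150]=0;m[260:]=0;m[:,:195]=0;m[:,315:]=0
ys,xs=np.nonzero(m);print("copper px",len(xs),xs.min(),xs.max(),ys.min(),ys.max())
h=proj(c,circ(.0285,.1445)+[.6034,.0597,0]);print("expected ring outline",h.min(0),h.max(0))
E
```

```text
[0.60313484 0.059385   0.17137407] [-8.29879159  0.02611631 17.22589894] 92.68123626708984 0.0019609172906096635
copper px 1247 196 314 151 240
expected ring outline [208.77654308 181.31165743] [297.62936287 263.64911295]
```

```bash
python3 -c "
from station import ctrl
print(ctrl.sign_off())"
```

```text
the job is handed in; nothing more can be done
None
```

I handed the job in at about 20.5 s with the spacer released round the spigot and the shaft seated at its expected home height, still gripped (about 93 N) and pressing down with roughly 20 N; the sign-off gave no verdict.

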